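# Lock the coarse pressure ring of the heat press control

## Task

One of the two control boxes has had its grey outer (coarse) ring left unlocked: it stands raised with a yellow band showing under it. Turn that outer ring slowly clockwise (seen from above), pressing it lightly down as you go, until its hidden key finds the keyway, then push the ring gently down fully home and let go. The black inner knob in its middle is already set and must not turn, and leave the other control box and the things on the bench alone.

Things in the scene. Friction and masses are not known exactly. Their poses are not given: they have to be found in the camera images.
- console_a: Control box with the UNLOCKED ring: dark steel, 170 x 150 x 60 mm high, fixed. Origin: centre of its underside, z up. The nested control's upright axis is 25 mm from the centre toward the box's -x. From below up: fixed aluminium collar (76 mm across, top 72 mm above the bench), grey outer ring, black inner knob.
- console_a_axis (a point): Fixed point on the axis of the nested control of console_a, on the top face of the aluminium collar, 72 mm above the bench; axes as console_a.
- ring_grip (a point): Centre of the outer ring's grip: on the axis, half-way up its knurled wall; sinks with the ring. The wall is a round grey cylinder 56 mm across, 20 mm high (10 mm below to 10 mm above this point), gripped at any yaw; below it is the ring's own flange, 68 mm across, 4 mm thick. Raised, the point is 94 mm above the bench; home, 87 mm.
- ring_turn (a joint): Turn of console_a's outer ring, rad, growing clockwise from above; 0 to 1.7 (hard stops), starts between 0 and 0.25. Stays where left; takes about 0.06 N m. The keyway is out of sight at an unknown value from 0.65 to 1.25, different each time. The key is rounded below: within about 0.05 rad of the keyway it drops freely, at 0.1 rad off it sinks 1 to 3 mm.
- ring_drop (a joint): How far console_a's outer ring is down on its support, m: 0 raised (yellow band shows), 0.007 fully home (flange down at the collar, band hidden); about 0.0005 with its key riding on the ledge, and it goes no further except over the keyway. No spring: a stiff seal holds it at any height, about 2 N pushes it down. Once home it cannot turn beyond the key's play.
- mount (a joint): How far the outer ring's inside support (ring and hidden ledge together) is pressed down, m: 0 unloaded, growing about 0.067 mm for each newton pressed on the ring at the ledge or at the home stop. Springs back. More than 0.0017 (25 N) damages the control; 8 to 12 N is plenty to feel the ledge and to push the ring home.
- inner_a (a joint): Turn of the black inner knob of console_a in rad, growing clockwise from above; any start between -1 and 1. It turns very easily and must be left as it is. The knob is 28 mm across, on the same axis; its top is 120 mm above the bench, 16 mm above the raised outer ring's top.
- inner_a_mark (a point): End of the white line on top of the inner knob of console_a, 12 mm off its axis.
- console_b: The other control box, same build, its outer ring already locked home: leave it alone. Origin at the centre of its underside.
- inner_b_mark (a point): End of the white line on the inner knob of console_b, 12 mm off its axis.
- tin_blue: Blue paint tin 72 mm across, 90 mm high, standing. Bystander. Origin under its base.
- tin_amber: Jar with brass lid 60 mm across, 80 mm high, standing. Bystander. Origin under its base.
- tape_roll: Hard orange ring 90 mm across, 24 mm high, lying flat. Bystander. Origin under its base.
- mug: White mug 80 mm across, 90 mm high. Bystander. Origin under its base.
- brush: Brush with wooden handle, about 200 mm long, lying flat. Bystander.
- screwdriver: Screwdriver with red handle, about 200 mm long, lying flat. Bystander.
- wrench: Steel wrench, about 160 mm long, lying flat. Bystander.

How it is judged (in metres and radians):
On the way, in this order (a step that is already met when the one before it is completed fails the run):
1. the outer ring has been turned clockwise past the value 0.4, still riding up on its ledge (value of joint ring_turn above 0.4 rad and value of joint ring_drop below 0.002 m), for 0.1 s.
2. the key has found the keyway and the ring is down fully home (value of joint ring_drop above 0.006 m), for 0.2 s.
At the end, for the whole second after the job is handed in: the outer ring of console_a is down fully home (at least 6 of its 7 mm) in the keyway (turned past 0.5 rad), at rest, and the inner knob's mark is within 1.5 mm of where it was (about 0.12 rad) (value of joint ring_drop above 0.006 m and value of joint ring_turn above 0.5 rad and velocity of joint ring_turn between -0.05 and 0.05 rad/s and distance of inner_a_mark from where it was at the start of the episode below 0.0015 m); the robot touches nothing.
It fails at once if the inner knob of console_a turned by more than about 0.12 rad (its mark by 1.5 mm) (distance of inner_a_mark from where it was at the start of the episode above 0.0015 m).
It fails at once if the nested control of console_a pressed down with more than about 25 N (its mount gives by more than 1.7 mm) (value of joint mount above 0.0017 m).
It fails at once if the other console touched harder than 3 N or its inner knob turned (contact force between any of the fingers, the arm and console_b above 3 N or distance of inner_b_mark from where it was at the start of the episode above 0.0015 m).
It fails at once if a bystander moved by more than 15 mm (distance of any of tin_blue, tin_amber, tape_roll, mug, brush, screwdriver, wrench from where it was at the start of the episode above 0.015 m).
It also fails if it takes over 45 s, if anything falls off the work surface, if the arm or the gripper's body presses on something with over 40 N, if the wrist force passes 120 N, or if a joint passes its speed limit or range.

## Robot

A 6-joint arm with a two-finger parallel gripper is mounted at the origin on the work surface. World frame = base frame: x ahead of the robot, y to its left, z up, the work surface at z = 0. Lengths are in mm, angles in rad, forces in N, time in s.
With the tool pointing down it reaches from about 300 to 775 mm from the base axis. Payload 14.6 kg.
Tool frame: the origin (TCP) lies at the very end of the fingers, on their centre line; the grasp point (between the pads) lies 19 mm behind it; y points along the fingers, z is the direction in which the jaws open and shut, and the axes are right-handed (so a half turn about y gives the same grasp; the last joint's range is limited). The gripper opens to 94 mm and grips with 3 to 60 N. Pads are 16 mm wide; open, the fingers measure 119 mm over their backs; the gripper's body (75 mm by 177 mm) begins 78 mm behind the grasp point.
Start: joints at [1.266, 0.3, 1.521, -0, 1.321, -0.067], TCP at [129.559, 534.513, 205.446] pointing down, gripper open.
Joint ranges: [-3.03, 3.03], [-0.79, 2.21], [0.23, 2.52], [-1.04, 4.18], [0, 3.07], [-2.55, 2.55]. Speed limits (rad/s): [2.22, 2.22, 2.57, 3.14, 3.14, 3.14].

## Interface

Orientations are given as [roll, pitch, yaw] about the fixed x, y, z axes, in that order (R = Rz(yaw) Ry(pitch) Rx(roll)).
In Python, from cell import monitor, optics, manip gives the robot as it stands.
- The arm moves only by the shell command python3 -m creep 'ROWS' [FORCE]. ROWS is JSON, a list of rows, each an object of numbers: "tx", "ty", "tz": the shift along the tool's x, y, z scaled (see below); "turn": the turn about the tool's y scaled (see below); "fingers": the finger opening in mm, from 0 to 94. In form: [{"tx": .., "ty": .., "tz": .., "turn": .., "fingers": ..}, ...]. A call has 1 to 20 rows; each row is the pose to reach, as a shift and turn from the pose measured when the call began, along the tool's axes at that moment, turning the shorter way round; what a row does not reach only later rows make up. The controller multiplies each number of a shift by 200 mm and each number of a turn by pi rad. A row lasts 1/10 s, in which the tool goes at most 50 mm and 8.59 degrees, less where a joint would pass 70% of its speed; a pose out of reach is approached as far as the arm can. A call with a number of a shift or a turn outside -1 to 1 is refused whole. A call with a gripper value outside its range is refused whole. The fingers move at their own pace and stop on an object; FORCE is the grip in N (left out, the last holds). Time passes only in rows, so rows that repeat a pose let the fingers close. It gives the time, the measured TCP pose, the force and the opening at its end, in the units of the state.
- monitor.read_state(): the state, without advancing time (a new reading comes with each control period).
- optics.camera(name): name is "scene" or "top"; returns a dict with "frame" (400x640x3 uint8, red, green, blue), "range_z" (400x640 float32, mm along the optical axis (not along the pixel's ray), 0 where there is no reading), "fx", "fy", "cx", "cy" (pixels), "distortion" ([k1, k2, p1, p2, k3] as OpenCV has them; the pictures are not rectified), "R" (3x3) and "t" (3): a world point X has camera coordinates R X + t. Camera axes: x right, y down, z forward; pixel columns grow to the right and rows downward; lengths in mm; the calibration is good to about 2 mm. A picture is of the moment at which its call begins.
- manip.sign_off(): hands the job in, once; it reports no verdict.
The state is a dict: "clock": time; "joints": joint angles; "qd": joint speeds; "effort": joint torques, N m; "eef_pos": TCP position; "eef_rot": TCP orientation; "wrist_force": force on the tool from outside, world axes, zero at the start; "moment": the same for the moment, N m; "finger_gap": finger opening in mm.
Only numpy, scipy, OpenCV 4.12 (cv2) and the standard library are available. Lean on these libraries where they do the work, as an engineer would, in place of code of your own. Each camera call takes 0.05 s, during which the arm holds its last target.

## Working session

There is one attempt and no reset: what is moved stays moved. The work goes in short steps, Python scripts to look and compute and a shell command to move; the robot and the scene stay as the last step left them, time stands still between calls to the robot, and variables do not carry over. Pictures are saved under pics/ and viewed, and the job is handed in when it is done.

```bash
ls; mkdir -p pics
python3 - <<'E'
from cell import monitor, optics, manip
import cv2, numpy as np
print(monitor.read_state())
for n in ("scene","top"):
    c=optics.camera(n)
    cv2.imwrite(f"pics/{n}0.png",c["frame"][:,:,::-1]); np.savez(f"{n}0.npz",**c)
    print(n,c["fx"],c["fy"],c["cx"],c["cy"],c["distortion"],c["R"],c["t"])
E
```

```text
pics
{'clock': 0.0, 'joints': array([ 1.26640204e+00,  3.00472591e-01,  1.52156090e+00, -6.48350048e-06,
        1.32072568e+00, -6.66074146e-02]), 'qd': array([-0.0005029 ,  0.0009202 ,  0.00035352, -0.00055065, -0.00127789,
       -0.00066733]), 'effort': array([ 1.59705891e-03, -5.31809735e+01, -3.52733624e+01,  7.08385441e-02,
        2.43708916e-02, -9.34445234e-05]), 'eef_pos': array([129.48363861, 534.27158112, 204.8940574 ]), 'eef_rot': array([-1.57196068e+00,  7.13754236e-05, -2.37785311e-01]), 'wrist_force': array([0.34918364, 0.19116545, 0.0567848 ]), 'moment': array([-0.00994394, -0.02999485,  0.01665076]), 'finger_gap': 93.95733269570266}
scene 367.403541881953 367.403541881953 318.6269888880391 197.17403301713117 [-0.03685746  0.          0.          0.          0.        ] [[ 0.79484787  0.60675008  0.00843847]
 [ 0.37564996 -0.48108828 -0.79211185]
 [-0.47655428  0.63277832 -0.61031763]] [-437.41789144 -119.15876151 1399.1051432 ]
top 400.8618028127274 400.8618028127274 321.46229413138735 197.223018521725 [-0.00329655  0.          0.          0.          0.        ] [[ 0.01720773 -0.99983873 -0.00513795]
 [-0.98642343 -0.01613703 -0.16342707]
 [ 0.1633178   0.0078804  -0.98654204]] [  13.87262754  537.02498952 1331.03811753]
```

View pics/scene0.png

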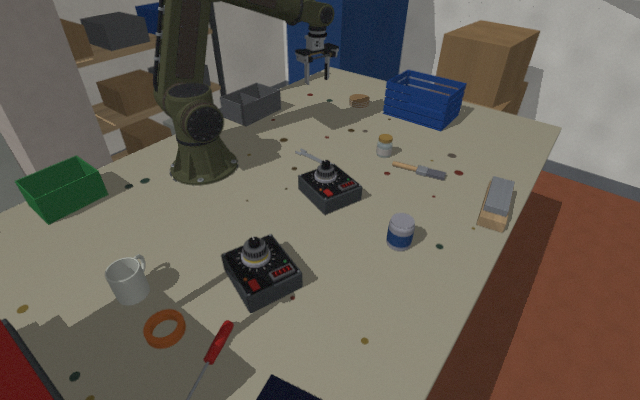

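View pics/top0.png

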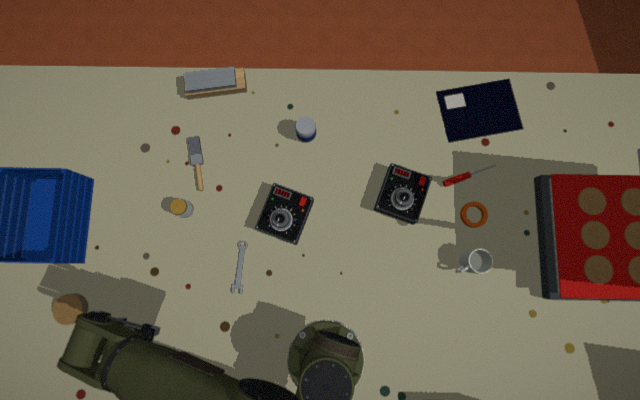

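Run:
```python
import cv2
s=cv2.imread("pics/scene0.png");t=cv2.imread("pics/top0.png")
r=lambda im:cv2.resize(im,(400,300),interpolation=cv2.INTER_CUBIC)
a=r(s[225:285,216:296]);b=r(s[150:210,290:370]);c=r(t[165:225,363:443]);d=r(t[185:245,243:323])
cv2.imwrite("pics/crop0.png",cv2.vconcat([cv2.hconcat([a,b]),cv2.hconcat([c,d])]))
```

```text
(no output)
```

View pics/crop0.png

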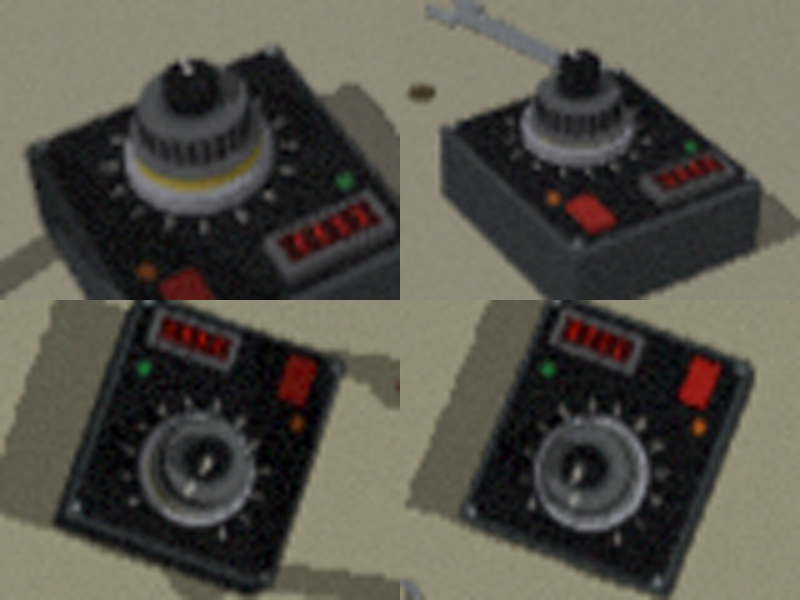

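The yellow band shows under the ring of the box on the robot's right. In the scene view its knob top is near (254,239), in the top view near (404,198). The other box, in the top view near (283,218), is locked.

```bash
cat > h.py <<'E'
import numpy as np, cv2
def K(c): return np.array([[c["fx"],0,c["cx"]],[0,c["fy"],c["cy"]],[0,0,1]],float)
def ray(c,uv):
    p=cv2.undistortPoints(np.array([[uv]],float),K(c),np.array(c["distortion"],float))[0,0]
    R=c["R"];o=-R.T@c["t"];d=R.T@np.array([p[0],p[1],1]);return o,d
def atz(c,uv,z):
    o,d=ray(c,uv);return o+d*(z-o[2])/d[2]
def tri(c1,u1,c2,u2):
    o1,d1=ray(c1,u1);o2,d2=ray(c2,u2)
    s=np.linalg.lstsq(np.c_[d1,-d2],o2-o1,rcond=None)[0]
    a,b=o1+s[0]*d1,o2+s[1]*d2
    return (a+b)/2,np.linalg.norm(a-b)
def proj(c,X):
    rv=cv2.Rodrigues(np.array(c["R"],float))[0]
    return cv2.projectPoints(np.array(X,float).reshape(-1,1,3),rv,np.array(c["t"],float),K(c),np.array(c["distortion"],float))[0][:,0]
def cloud(c):
    z=c["range_z"];v,u=np.nonzero(z>0)
    p=cv2.undistortPoints(np.c_[u,v].astype(float).reshape(-1,1,2),K(c),np.array(c["distortion"],float))[:,0]
    P=np.c_[p,np.ones(len(p))]*z[v,u][:,None]
    return (P-c["t"])@c["R"],u,v
E
python3 - <<'E'
from h import *
T=dict(np.load("top0.npz"));S=dict(np.load("scene0.npz"))
print(tri(T,(404,198),S,(254,239.4)))
for n,c in(("T",T),("S",S)):
    P,u,v=cloud(c)
    x0=tri(T,(404,198),S,(254,239.4))[0]
    m=np.hypot(*(P[:,:2]-x0[:2]).T)<60
    Q=P[m]
    for lo,hi in((100,107),(112,128),(68,76),(55,64)):
        q=Q[(Q[:,2]>lo)&(Q[:,2]<hi)]
        print(n,lo,hi,len(q),q.mean(0) if len(q) else "",cv2.minEnclosingCircle(q[:,:2].astype(np.float32)) if len(q)>3 else "")
    if n=="T":
        # box outline
        m=(P[:,2]>45)&(P[:,2]<130)&(np.hypot(*(P[:,:2]-x0[:2]).T)<150)
        r=cv2.minAreaRect(P[m][:,:2].astype(np.float32));print(r,cv2.boxPoints(r))
E
```

```text
(array([ 528.34712315, -244.34174131,  114.11536902]), np.float64(4.190211730716653))
T 100 107 136 [ 531.20017511 -247.92893639  102.85956544] ((532.2325439453125, -247.12045288085938), 28.44263458251953)
T 112 128 58 [ 531.95440666 -247.12296421  118.08582219] ((531.7874145507812, -248.0704345703125), 14.210865020751953)
T 68 76 61 [ 524.28388006 -235.8596168    71.38036458] ((527.0311279296875, -240.9288330078125), 45.30736541748047)
T 55 64 493 [ 525.37857147 -240.39942938   59.36369693] ((528.34912109375, -244.30770874023438), 59.945640563964844)
((555.4822387695312, -256.0341796875), (150.9754180908203, 170.62367248535156), 70.5523910522461) [[ 449.9045  -298.8109 ]
 [ 610.79346 -355.61917]
 [ 661.05994 -213.25745]
 [ 500.17102 -156.44919]]
S 100 107 182 [ 540.3752874  -254.93659151  102.90390658] ((536.1524658203125, -250.64317321777344), 28.333099365234375)
S 112 128 87 [ 536.50186055 -251.70434505  118.09935058] ((534.9951782226562, -249.3520050048828), 14.67265510559082)
S 68 76 126 [ 552.28208892 -263.64934726   71.35877958] ((536.0281982421875, -250.15821838378906), 38.02788543701172)
S 55 64 533 [ 539.58636034 -252.94552312   60.27886835] ((528.4013671875, -244.40512084960938), 59.946006774902344)
```

Console_a's axis comes out at about (532.0, -247.6) from the top camera and (535, -250) from the scene camera. I'll take (533, -248.5) and refine it close up. Tool x = (0.972, -0.236) and tool z = (0.236, 0.972), so the shift is about tx 577 mm, tz -666 mm. I'll do it in four calls.

```bash
python3 -m creep '[{"tx":0.03,"tz":-0.04},{"tx":0.11,"tz":-0.13},{"tx":0.23,"tz":-0.27},{"tx":0.36,"tz":-0.42},{"tx":0.49,"tz":-0.56},{"tx":0.61,"tz":-0.70},{"tx":0.69,"tz":-0.79},{"tx":0.72,"tz":-0.83}]' && python3 -m creep '[{"tx":0.03,"tz":-0.04},{"tx":0.11,"tz":-0.13},{"tx":0.23,"tz":-0.27},{"tx":0.36,"tz":-0.42},{"tx":0.49,"tz":-0.56},{"tx":0.61,"tz":-0.70},{"tx":0.69,"tz":-0.79},{"tx":0.72,"tz":-0.83}]'
```

```text
$[0]: bad value
```

```bash
python3 -m creep '[{"tx":0.03,"ty":0,"tz":-0.04,"turn":0,"fingers":94},{"tx":0.11,"ty":0,"tz":-0.13,"turn":0,"fingers":94},{"tx":0.23,"ty":0,"tz":-0.27,"turn":0,"fingers":94},{"tx":0.36,"ty":0,"tz":-0.42,"turn":0,"fingers":94},{"tx":0.49,"ty":0,"tz":-0.56,"turn":0,"fingers":94},{"tx":0.61,"ty":0,"tz":-0.70,"turn":0,"fingers":94},{"tx":0.69,"ty":0,"tz":-0.79,"turn":0,"fingers":94},{"tx":0.72,"ty":0,"tz":-0.83,"turn":0,"fingers":94}]'
```

```text
clock: 0.9
eef_pos: [231.0, 337.2, 205.1]
eef_rot: [-1.572, -0.0, -0.24]
wrist_force: [0.1, -0.0, 0.7]
finger_gap: 94.0
```

```bash
python3 -m creep '[{"tx":0.03,"ty":0,"tz":-0.04,"turn":0,"fingers":94},{"tx":0.11,"ty":0,"tz":-0.13,"turn":0,"fingers":94},{"tx":0.23,"ty":0,"tz":-0.27,"turn":0,"fingers":94},{"tx":0.36,"ty":0,"tz":-0.42,"turn":0,"fingers":94},{"tx":0.49,"ty":0,"tz":-0.56,"turn":0,"fingers":94},{"tx":0.61,"ty":0,"tz":-0.70,"turn":0,"fingers":94},{"tx":0.69,"ty":0,"tz":-0.79,"turn":0,"fingers":94},{"tx":0.72,"ty":0,"tz":-0.83,"turn":0,"fingers":94}]' ; python3 -m creep '[{"tx":0.03,"ty":0,"tz":-0.04,"turn":0,"fingers":94},{"tx":0.11,"ty":0,"tz":-0.13,"turn":0,"fingers":94},{"tx":0.23,"ty":0,"tz":-0.27,"turn":0,"fingers":94},{"tx":0.36,"ty":0,"tz":-0.42,"turn":0,"fingers":94},{"tx":0.49,"ty":0,"tz":-0.56,"turn":0,"fingers":94},{"tx":0.61,"ty":0,"tz":-0.70,"turn":0,"fingers":94},{"tx":0.69,"ty":0,"tz":-0.79,"turn":0,"fingers":94},{"tx":0.72,"ty":0,"tz":-0.83,"turn":0,"fingers":94}]'
```

```text
clock: 1.7
eef_pos: [332.0, 140.6, 205.2]
eef_rot: [-1.572, -0.0, -0.241]
wrist_force: [-0.2, 0.2, -0.4]
finger_gap: 94.0
clock: 2.5
eef_pos: [432.8, -55.6, 205.0]
eef_rot: [-1.572, 0.001, -0.242]
wrist_force: [0.6, -0.3, 0.6]
finger_gap: 94.2
```

```bash
cat > go.py <<'E'
import sys,numpy as np
from cell import monitor
s=monitor.read_state();p=s["eef_pos"];y=s["eef_rot"][2]
x,yy,z=map(float,sys.argv[1:4])
d=np.array([x,yy])-p[:2]
print("tx %.4f ty %.4f tz %.4f"%((d@[np.cos(y),np.sin(y)])/200,(p[2]-z)/200,(d@[-np.sin(y),np.cos(y)])/200),p,s["eef_rot"],s["joints"],s["clock"],s["wrist_force"],s["moment"],s["finger_gap"])
E
python3 go.py 533 -248.5 205
```

```text
tx 0.7177 ty 0.0001 tz -0.8163 [432.75662962 -55.59745164 205.02170756] [-1.57175237e+00  6.74118817e-04 -2.41934105e-01] [-2.11174326e-01  4.42056798e-02  1.82180633e+00 -9.76918370e-04
  1.27628398e+00 -1.53975297e+00] 2.5 [ 0.58345914 -0.33900745  0.59931225] [ 0.05920993 -0.05221256 -0.06053941] 94.24582099604497
```

```bash
python3 -m creep '[{"tx":0.03,"ty":0,"tz":-0.04,"turn":0,"fingers":94},{"tx":0.11,"ty":0,"tz":-0.13,"turn":0,"fingers":94},{"tx":0.23,"ty":0,"tz":-0.27,"turn":0,"fingers":94},{"tx":0.36,"ty":0.02,"tz":-0.42,"turn":0,"fingers":94},{"tx":0.49,"ty":0.08,"tz":-0.56,"turn":0,"fingers":94},{"tx":0.61,"ty":0.16,"tz":-0.70,"turn":0,"fingers":94},{"tx":0.69,"ty":0.22,"tz":-0.79,"turn":0,"fingers":94},{"tx":0.718,"ty":0.28,"tz":-0.816,"turn":0,"fingers":94},{"tx":0.718,"ty":0.30,"tz":-0.816,"turn":0,"fingers":94}]'
python3 - <<'E'
from cell import optics,monitor
import cv2, numpy as np
print(monitor.read_state()["eef_pos"])
for n in ("scene","top"):
    c=optics.camera(n); np.savez(n+"1.npz",**c)
    f=c["frame"][:,:,::-1]
    f=f[200:300,190:323] if n=="scene" else f[140:240,340:473]
    cv2.imwrite(f"pics/{n}1.png",cv2.resize(f,(798,600),interpolation=cv2.INTER_CUBIC))
E
```

```text
clock: 3.4
eef_pos: [532.8, -247.6, 143.5]
eef_rot: [-1.571, 0.003, -0.242]
wrist_force: [-0.5, 0.6, 0.3]
finger_gap: 94.0
[ 532.84867811 -247.64394428  143.49812594]
```

View pics/scene1.png

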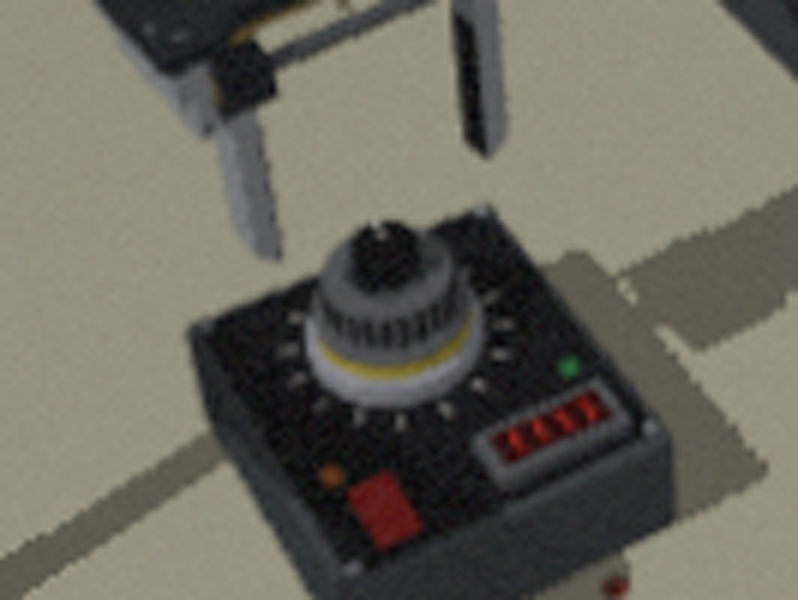

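View pics/top1.png

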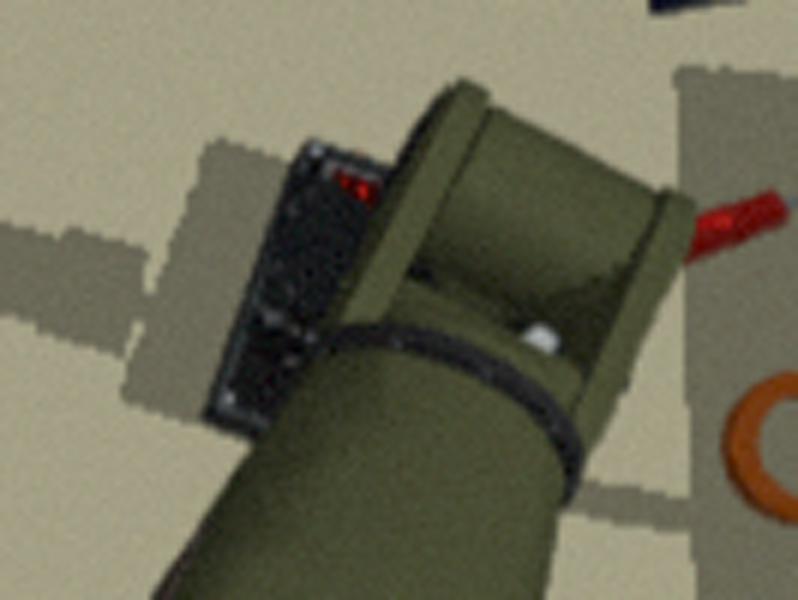

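Run:
```python
from h import *
S=dict(np.load("scene1.npz"))
y=-0.242;tz=np.array([-np.sin(y),np.cos(y),0]);tx=np.array([np.cos(y),np.sin(y),0])
c=np.array([532.85,-247.64,143.5])
P,u,v=cloud(S)
D=P-c;a=D@tx;b=D@tz
for s in(1,-1):
    m=(abs(a)<20)&(b*s>40)&(b*s<70)&(D[:,2]>-6)&(D[:,2]<25)
    q=np.c_[a,b,D[:,2],u,v][m];print(s,len(q));print(np.percentile(q,[2,50,98],axis=0).round(1))
    print(proj(S,[c+tz*s*47+tx*k for k in(-8,8)]+[c+tz*s*59.5+tx*k for k in(-8,8)]).round(1))
S0=dict(np.load("scene0.npz"))
P,u,v=cloud(S0)
# knob top face plane fit
for lo,hi,r in((116.5,122,20),(101.5,106,33)):
    m=(P[:,2]>lo)&(P[:,2]<hi)&(np.hypot(P[:,0]-534,P[:,1]+249)<r)
    q=P[m];print(len(q),q.mean(0),cv2.minEnclosingCircle(q[:,:2].astype(np.float32)))
for x in((532,-247.6),(533,-248.5),(535,-249.5)):
    print(x,[proj(S0,[(x[0]+14*np.cos(t),x[1]+14*np.sin(t),120) for t in np.linspace(0,6.28,60)]).min(0).round(1),proj(S0,[(x[0]+14*np.cos(t),x[1]+14*np.sin(t),120) for t in np.linspace(0,6.28,60)]).max(0).round(1)],
     proj(S0,[(x[0]+38*np.cos(t),x[1]+38*np.sin(t),72) for t in np.linspace(0,6.28,60)]).min(0).round(1),proj(S0,[(x[0]+38*np.cos(t),x[1]+38*np.sin(t),72) for t in np.linspace(0,6.28,60)]).max(0).round(1))
```

```text
1 53
[[ -6.   45.6   1.2 266.  217. ]
 [  8.   47.6  12.6 270.  221. ]
 [ 10.4  57.8  24.5 274.  226. ]]
[[266.8 222.8]
 [270.2 226.2]
 [270.9 220.8]
 [274.4 224.1]]
-1 46
[[ -9.2 -60.4   3.3 227.9 234.8]
 [  8.7 -56.9  14.4 233.  239. ]
 [ 11.  -48.9  24.8 236.  243. ]]
[[233.6 238.9]
 [236.9 242.6]
 [229.  241.1]
 [232.2 244.9]]
72 [ 535.43832215 -250.54273146  118.91959029] ((534.9951782226562, -249.3520050048828), 14.67265510559082)
153 [ 539.84833542 -254.18710823  103.06831992] ((536.2521362304688, -250.55523681640625), 28.25741958618164)
(532, -247.6) [array([247.4, 235.3]), array([258.7, 243.1])] [240.  242.2] [269.7 263.6]
(533, -248.5) [array([247.4, 235.6]), array([258.7, 243.5])] [240.  242.5] [269.8 264. ]
(535, -249.5) [array([247.6, 236.2]), array([259. , 244.1])] [240.3 243.1] [270.1 264.7]
```

Seen in the scene camera the gripper has about +1.5 mm bias along tool x. With that removed the axis is at about (533, -248.6), which agrees with the top camera. Next I descend with the tips just above the flange.

```bash
python3 go.py 533 -248.6 88
```

```text
tx 0.0032 ty 0.2837 tz -0.0073 [ 532.73094139 -247.02156242  144.74375024] [-1.57129572  0.00175731 -0.24090692] [-4.96119838e-01  4.36650763e-01  1.48009681e+00 -9.84667718e-04
  1.22641955e+00 -1.82567652e+00] 3.5 [ 0.51594867 -0.38380062  0.39159113] [-0.03866608 -0.0122518   0.03782465] 93.73322964812772
```

```bash
python3 -m creep '[{"tx":0.003,"ty":0.03,"tz":-0.007,"turn":0,"fingers":94},{"tx":0.003,"ty":0.09,"tz":-0.007,"turn":0,"fingers":94},{"tx":0.003,"ty":0.16,"tz":-0.007,"turn":0,"fingers":94},{"tx":0.003,"ty":0.21,"tz":-0.007,"turn":0,"fingers":94},{"tx":0.003,"ty":0.24,"tz":-0.007,"turn":0,"fingers":94},{"tx":0.003,"ty":0.26,"tz":-0.007,"turn":0,"fingers":94},{"tx":0.003,"ty":0.27,"tz":-0.007,"turn":0,"fingers":94},{"tx":0.003,"ty":0.27,"tz":-0.007,"turn":0,"fingers":94},{"tx":0.003,"ty":0.27,"tz":-0.007,"turn":0,"fingers":94}]'; python3 go.py 533 -248.6 88;python3 go.py 533 -248.6 88
python3 - <<'E'
from cell import optics,monitor
import cv2, numpy as np
c=optics.camera("scene"); f=c["frame"][:,:,::-1][200:300,190:323]
cv2.imwrite("pics/scene2.png",cv2.resize(f,(798,600),interpolation=cv2.INTER_CUBIC))
E
python3 go.py 533 -248.6 88
```

```text
clock: 4.4
eef_pos: [533.1, -248.7, 91.1]
eef_rot: [-1.571, 0.001, -0.241]
wrist_force: [-0.3, -0.4, -0.4]
finger_gap: 94.2
tx -0.0005 ty 0.0155 tz 0.0002 [ 533.08233524 -248.66154838   91.1064404 ] [-1.57147065e+00  1.11974036e-03 -2.40923667e-01] [-4.98286634e-01  4.97915625e-01  1.52463946e+00 -1.04116059e-03
  1.11994900e+00 -1.82770558e+00] 4.4 [-0.33105688 -0.38045413 -0.43170455] [ 0.00235517  0.02738437 -0.00632221] 94.15490976281691
tx -0.0005 ty 0.0155 tz 0.0002 [ 533.08233524 -248.66154838   91.1064404 ] [-1.57147065e+00  1.11974036e-03 -2.40923667e-01] [-4.98286634e-01  4.97915625e-01  1.52463946e+00 -1.04116059e-03
  1.11994900e+00 -1.82770558e+00] 4.4 [-0.33105688 -0.38045413 -0.43170455] [ 0.00235517  0.02738437 -0.00632221] 94.15490976281691
tx -0.0003 ty 0.0156 tz 0.0002 [ 533.05000824 -248.64695026   91.12775056] [-1.57145601e+00  1.10821884e-03 -2.40960107e-01] [-4.98298997e-01  4.97813217e-01  1.52474039e+00 -1.02215272e-03
  1.11994309e+00 -1.82768978e+00] 4.45 [ 0.86664458 -0.20925432 -0.11102484] [ 0.03195532 -0.02924379  0.00835652] 94.18130903837948
```

View pics/scene2.png

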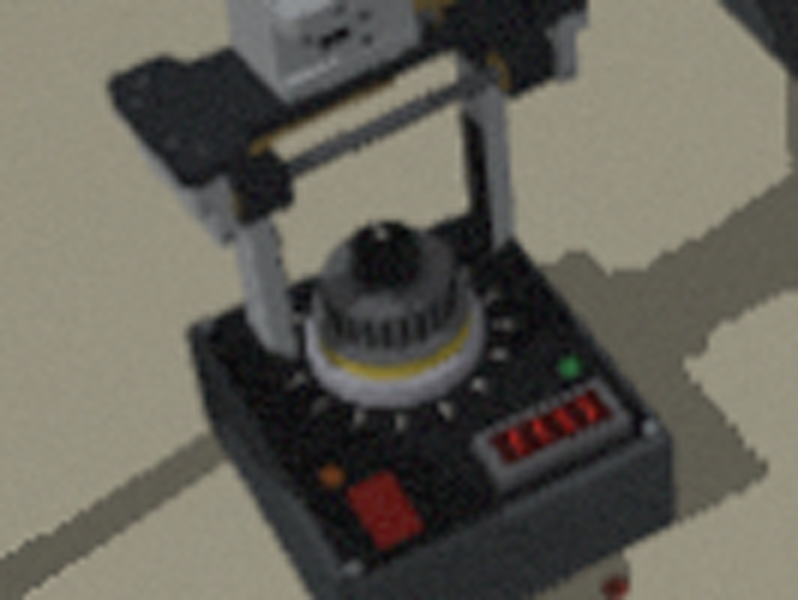

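The fingers straddle the ring: tips at about (285,350) and (500,240) in the crop, ring centred between them and the knob clear. I lower 3 mm and close lightly to feel the centring.

```bash
python3 -m creep '[{"tx":0,"ty":0.008,"tz":0,"turn":0,"fingers":94},{"tx":0,"ty":0.015,"tz":0,"turn":0,"fingers":80},{"tx":0,"ty":0.015,"tz":0,"turn":0,"fingers":64},{"tx":0,"ty":0.015,"tz":0,"turn":0,"fingers":64},{"tx":0,"ty":0.015,"tz":0,"turn":0,"fingers":62},{"tx":0,"ty":0.015,"tz":0,"turn":0,"fingers":60}]' 5; python3 go.py 533 -248.6 88
```

```text
clock: 5.05
eef_pos: [533.1, -248.7, 88.2]
eef_rot: [-1.571, 0.001, -0.241]
wrist_force: [-0.3, 0.5, -0.1]
finger_gap: 61.1
tx -0.0005 ty 0.0009 tz 0.0002 [ 533.09550724 -248.66992729   88.18627146] [-1.57149356e+00  9.68165225e-04 -2.40945087e-01] [-4.98296023e-01  5.01440209e-01  1.52685255e+00 -1.02584466e-03
  1.11405892e+00 -1.82769483e+00] 5.05 [-0.33962706  0.53331313 -0.07709878] [-0.02062665  0.03505031  0.04528109] 61.09114590532544
```

```bash
python3 -m creep '[{"tx":0,"ty":0,"tz":0,"turn":0,"fingers":58},{"tx":0,"ty":0,"tz":0,"turn":0,"fingers":57},{"tx":0,"ty":0,"tz":0,"turn":0,"fingers":54},{"tx":0,"ty":0,"tz":0,"turn":0,"fingers":50},{"tx":0,"ty":0,"tz":0,"turn":0,"fingers":50}]' 5; python3 go.py 533 -248.6 88
```

```text
clock: 5.55
eef_pos: [533.1, -248.6, 88.2]
eef_rot: [-1.571, 0.001, -0.241]
wrist_force: [-0.3, 1.2, 0.7]
finger_gap: 55.7
tx -0.0006 ty 0.0011 tz -0.0002 [ 533.12341425 -248.5910136    88.21971442] [-1.57139122e+00  9.64929951e-04 -2.40906308e-01] [-4.98201260e-01  5.01391905e-01  1.52683927e+00 -9.14566975e-04
  1.11414343e+00 -1.82768797e+00] 5.55 [-0.34626986  1.15850087  0.7372249 ] [ 0.27385286 -0.05655438 -0.02668124] 55.68504724149358
```

```bash
python3 -m creep '[{"tx":0,"ty":0,"tz":0,"turn":0,"fingers":48},{"tx":0,"ty":0,"tz":0,"turn":0,"fingers":48},{"tx":0,"ty":0,"tz":0,"turn":0,"fingers":48}]' 25; python3 go.py 533 -248.6 88
```

```text
clock: 5.85
eef_pos: [533.1, -248.5, 88.2]
eef_rot: [-1.571, 0.001, -0.241]
wrist_force: [1.1, 1.1, -0.2]
finger_gap: 55.6
tx -0.0005 ty 0.0010 tz -0.0005 [ 533.12839436 -248.52766569   88.20433858] [-1.57129806e+00  1.02086982e-03 -2.40902245e-01] [-4.98137413e-01  5.01405791e-01  1.52685811e+00 -8.29974279e-04
  1.11418852e+00 -1.82766549e+00] 5.85 [ 1.07594433  1.07881639 -0.17886718] [ 0.28157371 -0.06125231  0.01078435] 55.58171652694999
```

Gripped at 55.6 mm with little side load. Now I press lightly, 0.8 mm in small steps.

```bash
python3 -m creep '[{"tx":0,"ty":0.002,"tz":0,"turn":0,"fingers":48},{"tx":0,"ty":0.004,"tz":0,"turn":0,"fingers":48},{"tx":0,"ty":0.004,"tz":0,"turn":0,"fingers":48}]' 25; python3 go.py 533 -248.6 88
```

```text
clock: 6.15
eef_pos: [533.2, -248.6, 87.5]
eef_rot: [-1.571, 0.001, -0.241]
wrist_force: [-1.5, 1.4, 3.1]
finger_gap: 55.6
tx -0.0008 ty -0.0025 tz -0.0003 [ 533.16774982 -248.5743494    87.50306748] [-1.57136950e+00  8.37285487e-04 -2.40839927e-01] [-4.98164892e-01  5.02275631e-01  1.52735480e+00 -8.55631043e-04
  1.11262621e+00 -1.82774283e+00] 6.15 [-1.54616949  1.41403164  3.11129687] [0.29033664 0.06200638 0.01480534] 55.58834947914591
```

```bash
python3 -m creep '[{"tx":0,"ty":0.0015,"tz":0,"turn":0,"fingers":48},{"tx":0,"ty":0.0015,"tz":0,"turn":0.008,"fingers":48},{"tx":0,"ty":0.0015,"tz":0,"turn":0.016,"fingers":48},{"tx":0,"ty":0.0015,"tz":0,"turn":0.024,"fingers":48},{"tx":0,"ty":0.0015,"tz":0,"turn":0.032,"fingers":48},{"tx":0,"ty":0.0015,"tz":0,"turn":0.032,"fingers":48}]' 25; python3 go.py 533 -248.6 88
```

```text
clock: 6.75
eef_pos: [533.2, -248.5, 87.3]
eef_rot: [-1.571, 0.001, -0.343]
wrist_force: [-0.2, 1.9, 4.1]
finger_gap: 55.5
tx -0.0009 ty -0.0036 tz -0.0007 [ 533.22020291 -248.53318887   87.27066351] [-1.57133870e+00  6.78344083e-04 -3.42802310e-01] [-4.98118983e-01  5.02576632e-01  1.52749991e+00 -7.14649718e-04
  1.11210249e+00 -1.72579656e+00] 6.75 [-0.23340773  1.89457494  4.12408714] [0.53143548 0.04680623 0.00374585] 55.48252003073458
```

```bash
python3 -m creep '[{"tx":0,"ty":0.001,"tz":0,"turn":0.008,"fingers":48},{"tx":0,"ty":0.0015,"tz":0,"turn":0.016,"fingers":48},{"tx":0,"ty":0.0015,"tz":0,"turn":0.024,"fingers":48},{"tx":0,"ty":0.0015,"tz":0,"turn":0.032,"fingers":48},{"tx":0,"ty":0.0015,"tz":0,"turn":0.040,"fingers":48},{"tx":0,"ty":0.0015,"tz":0,"turn":0.048,"fingers":48}]' 25; python3 go.py 533 -248.6 88
```

```text
clock: 7.35
eef_pos: [533.3, -248.4, 87.1]
eef_rot: [-1.571, 0.0, -0.496]
wrist_force: [-0.3, 3.3, 5.9]
finger_gap: 55.3
tx -0.0010 ty -0.0044 tz -0.0016 [ 533.32532308 -248.41083525   87.11190685] [-1.57121408e+00  4.12874416e-04 -4.95503310e-01] [-4.97952728e-01  5.02758022e-01  1.52763613e+00 -4.67158008e-04
  1.11161040e+00 -1.57303869e+00] 7.35 [-0.33020212  3.34043633  5.85265862] [0.69235394 0.10909333 0.10527287] 55.33499785655946
```

```bash
python3 -m creep '[{"tx":0,"ty":0.001,"tz":0.001,"turn":0.008,"fingers":48},{"tx":0,"ty":0.0012,"tz":0.001,"turn":0.016,"fingers":48},{"tx":0,"ty":0.0012,"tz":0.001,"turn":0.024,"fingers":48},{"tx":0,"ty":0.0012,"tz":0.001,"turn":0.032,"fingers":48},{"tx":0,"ty":0.0012,"tz":0.001,"turn":0.040,"fingers":48},{"tx":0,"ty":0.0012,"tz":0.001,"turn":0.048,"fingers":48}]' 25; python3 go.py 533 -248.6 88
python3 - <<'E'
from cell import optics,monitor
import cv2, numpy as np
c=optics.camera("scene"); f=c["frame"][:,:,::-1][220:280,220:300]
cv2.imwrite("pics/scene3.png",cv2.resize(f,(800,600),interpolation=cv2.INTER_CUBIC))
E
```

```text
clock: 7.95
eef_pos: [533.5, -248.3, 87.1]
eef_rot: [-1.571, 0.0, -0.648]
wrist_force: [-1.0, 3.0, 6.5]
finger_gap: 55.7
tx -0.0009 ty -0.0046 tz -0.0027 [ 533.46848776 -248.27340693   87.07392364] [-1.57131622e+00  1.29296782e-04 -6.48217052e-01] [-4.97595750e-01  5.02840004e-01  1.52760955e+00 -5.51833076e-04
  1.11134900e+00 -1.41993030e+00] 7.95 [-0.98308679  2.99231292  6.51337256] [0.58030165 0.15202597 0.03313164] 55.66827007650139
```

View pics/scene3.png

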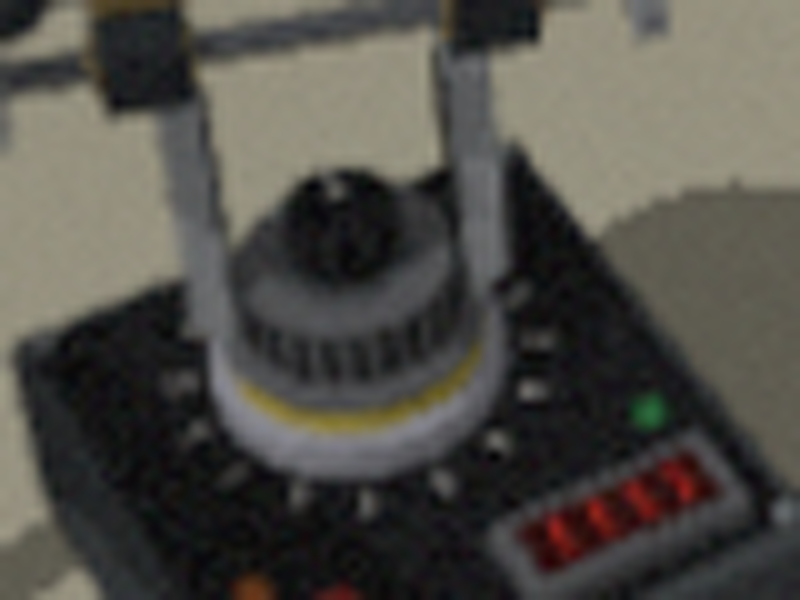

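The band still shows (riding on the ledge), both pads on the ring, knob clear. I've turned 0.41 rad so far and continue.

```bash
python3 -m creep '[{"tx":0,"ty":0.001,"tz":0.001,"turn":0.008,"fingers":48},{"tx":0,"ty":0.0015,"tz":0.001,"turn":0.016,"fingers":48},{"tx":0,"ty":0.0015,"tz":0.001,"turn":0.024,"fingers":48},{"tx":0,"ty":0.0015,"tz":0.001,"turn":0.032,"fingers":48}]' 25; python3 go.py 533 -248.6 88; python3 -m creep '[{"tx":0,"ty":0.001,"tz":0.001,"turn":0.008,"fingers":48},{"tx":0,"ty":0.0015,"tz":0.001,"turn":0.016,"fingers":48},{"tx":0,"ty":0.0015,"tz":0.001,"turn":0.024,"fingers":48},{"tx":0,"ty":0.0015,"tz":0.001,"turn":0.032,"fingers":48}]' 25; python3 go.py 533 -248.6 88
```

```text
clock: 8.4
eef_pos: [533.5, -248.2, 86.9]
eef_rot: [-1.571, 0.0, -0.752]
wrist_force: [-1.0, 2.1, 5.7]
finger_gap: 55.6
tx -0.0005 ty -0.0053 tz -0.0035 [ 533.54698598 -248.16066765   86.9356    ] [-1.57144908e+00  5.28738512e-05 -7.52384982e-01] [-4.97306277e-01  5.03068128e-01  1.52762093e+00 -6.89901192e-04
  1.11111956e+00 -1.31541149e+00] 8.4 [-1.03488503  2.08828874  5.65652748] [0.50339401 0.28890273 0.09776214] 55.62667782935925
clock: 8.8
eef_pos: [533.6, -248.0, 86.7]
eef_rot: [-1.572, 0.0, -0.855]
wrist_force: [-1.3, 1.7, 4.0]
finger_gap: 55.8
tx 0.0001 ty -0.0066 tz -0.0041 [ 533.59907942 -248.04741085   86.68971853] [-1.57161767e+00  9.47237108e-06 -8.54904273e-01] [-4.97026416e-01  5.03419971e-01  1.52772346e+00 -8.54870810e-04
  1.11074595e+00 -1.21253880e+00] 8.8 [-1.34331572  1.67342238  3.96985841] [0.3379645  0.25912611 0.07887894] 55.82724686022643
```

The tool is sinking while the force drops (6.5 → 4 N), so the key may be entering the keyway, or the grip may be slipping. I turn a bit more with slightly more press.

```bash
python3 -m creep '[{"tx":0,"ty":0.0015,"tz":0,"turn":0.006,"fingers":48},{"tx":0,"ty":0.003,"tz":0,"turn":0.012,"fingers":48},{"tx":0,"ty":0.003,"tz":0,"turn":0.016,"fingers":48},{"tx":0,"ty":0.003,"tz":0,"turn":0.016,"fingers":48}]' 30; python3 go.py 533 -248.6 88
```

```text
clock: 9.2
eef_pos: [533.6, -248.0, 86.0]
eef_rot: [-1.572, 0.0, -0.906]
wrist_force: [-0.9, 1.5, 2.7]
finger_gap: 55.5
tx 0.0005 ty -0.0101 tz -0.0040 [ 533.56203888 -248.02359376   85.97358764] [-1.57164791e+00  1.51708916e-04 -9.05740827e-01] [-4.97041501e-01  5.04315681e-01  1.52822011e+00 -8.05320587e-04
  1.10953464e+00 -1.16173846e+00] 9.2 [-0.8938331   1.49895863  2.66541936] [0.43835927 0.12374057 0.00272162] 55.541643028868265
```

It sinks freely at 2.7 N, which fits the keyway. I push down gently, 2 mm with a slight further turn.

```bash
python3 -m creep '[{"tx":0,"ty":0.002,"tz":0,"turn":0.004,"fingers":48},{"tx":0,"ty":0.004,"tz":0,"turn":0.008,"fingers":48},{"tx":0,"ty":0.006,"tz":0,"turn":0.01,"fingers":48},{"tx":0,"ty":0.008,"tz":0,"turn":0.01,"fingers":48}]' 30; python3 go.py 533 -248.6 88
```

```text
clock: 9.6
eef_pos: [533.6, -248.0, 84.4]
eef_rot: [-1.572, 0.0, -0.937]
wrist_force: [-0.9, 3.8, 5.7]
finger_gap: 55.3
tx 0.0005 ty -0.0180 tz -0.0040 [ 533.59141479 -248.03704973   84.40694268] [-1.57162921e+00  2.84489429e-05 -9.37477906e-01] [-4.97028526e-01  5.06275308e-01  1.52930781e+00 -8.29071482e-04
  1.10639051e+00 -1.12997548e+00] 9.6 [-0.86704697  3.79080494  5.70900039] [0.46391916 0.24936749 0.02008709] 55.2967995071497
```

```bash
python3 -m creep '[{"tx":0,"ty":0.002,"tz":0,"turn":0.003,"fingers":48},{"tx":0,"ty":0.004,"tz":0,"turn":0.006,"fingers":48},{"tx":0,"ty":0.006,"tz":0,"turn":0.006,"fingers":48},{"tx":0,"ty":0.006,"tz":0,"turn":0.006,"fingers":48}]' 30; python3 go.py 533 -248.6 88
python3 - <<'E'
from cell import optics,monitor
import cv2, numpy as np
c=optics.camera("scene"); f=c["frame"][:,:,::-1][220:280,220:300]
cv2.imwrite("pics/scene4.png",cv2.resize(f,(800,600),interpolation=cv2.INTER_CUBIC))
E
```

```text
clock: 10.0
eef_pos: [533.5, -248.0, 83.1]
eef_rot: [-1.572, 0.0, -0.956]
wrist_force: [-0.9, 3.0, 3.8]
finger_gap: 55.7
tx 0.0008 ty -0.0246 tz -0.0039 [ 533.54884376 -248.01505463   83.0729981 ] [-1.57165215e+00  1.65395238e-04 -9.56128565e-01] [-4.97051986e-01  5.07922248e-01  1.53026890e+00 -7.77082748e-04
  1.10392913e+00 -1.11136988e+00] 10.0 [-0.91152375  2.95160272  3.76836251] [ 0.44053425  0.06800927 -0.02811973] 55.703157988606854
```

View pics/scene4.png

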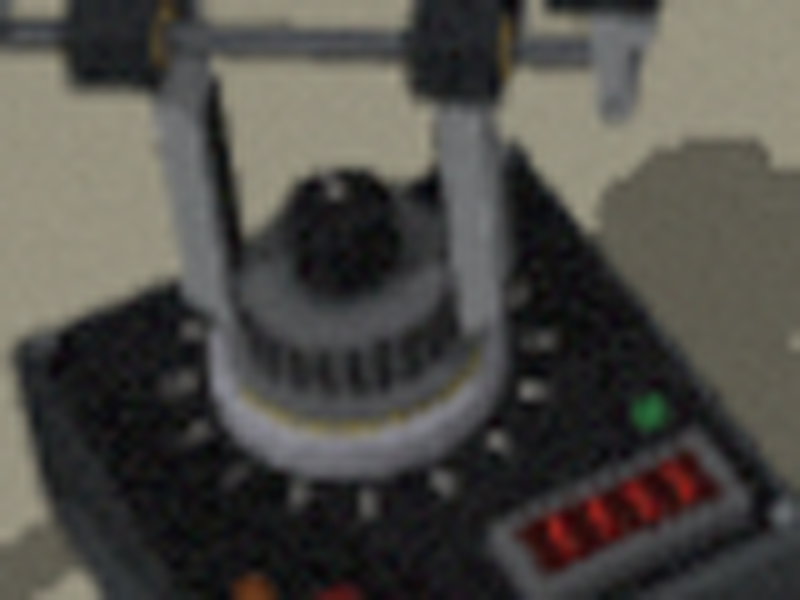

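The ring really has sunk: the yellow band is now a thin sliver. I continue down without turning.

```bash
python3 -m creep '[{"tx":0,"ty":0.002,"tz":0,"turn":0,"fingers":48},{"tx":0,"ty":0.004,"tz":0,"turn":0,"fingers":48},{"tx":0,"ty":0.006,"tz":0,"turn":0,"fingers":48},{"tx":0,"ty":0.008,"tz":0,"turn":0,"fingers":48},{"tx":0,"ty":0.008,"tz":0,"turn":0,"fingers":48}]' 30; python3 go.py 533 -248.6 88
```

```text
clock: 10.55
eef_pos: [533.5, -248.0, 81.4]
eef_rot: [-1.572, 0.0, -0.956]
wrist_force: [0.4, 2.9, 3.9]
finger_gap: 55.3
tx 0.0009 ty -0.0329 tz -0.0039 [ 533.53239467 -247.99344572   81.4241625 ] [-1.57168110e+00  2.26979941e-04 -9.56103684e-01] [-4.97033610e-01  5.09978772e-01  1.53142697e+00 -7.76828565e-04
  1.10078257e+00 -1.11137432e+00] 10.55 [0.42122123 2.91597192 3.86027928] [ 0.42816431  0.18205066 -0.02768809] 55.28735651209533
```

```bash
python3 -m creep '[{"tx":0,"ty":0.002,"tz":0,"turn":0,"fingers":48},{"tx":0,"ty":0.004,"tz":0,"turn":0,"fingers":48},{"tx":0,"ty":0.004,"tz":0,"turn":0,"fingers":48}]' 30; python3 go.py 533 -248.6 88
```

```text
clock: 10.85
eef_pos: [533.6, -248.1, 80.8]
eef_rot: [-1.572, -0.0, -0.956]
wrist_force: [-1.5, 3.2, 5.4]
finger_gap: 55.2
tx 0.0004 ty -0.0361 tz -0.0040 [ 533.61231197 -248.07413615   80.7883181 ] [-1.57161479e+00 -5.83273047e-05 -9.56109256e-01] [-4.97058625e-01  5.10840202e-01  1.53176845e+00 -8.52607349e-04
  1.09929452e+00 -1.11135828e+00] 10.85 [-1.4507691   3.17443444  5.36105699] [ 0.48600766  0.27188142 -0.10564071] 55.171023577304645
```

```bash
python3 -m creep '[{"tx":0,"ty":0.002,"tz":0,"turn":0,"fingers":48},{"tx":0,"ty":0.003,"tz":0,"turn":0,"fingers":48},{"tx":0,"ty":0.003,"tz":0,"turn":0,"fingers":48}]' 30; python3 go.py 533 -248.6 88
```

```text
clock: 11.15
eef_pos: [533.7, -248.1, 80.6]
eef_rot: [-1.572, -0.0, -0.956]
wrist_force: [-1.9, 2.8, 8.5]
finger_gap: 55.1
tx 0.0000 ty -0.0370 tz -0.0041 [ 533.67017641 -248.12290508   80.59685074] [-1.57152054e+00 -3.33731233e-04 -9.56086168e-01] [-4.97067337e-01  5.11072845e-01  1.53191268e+00 -8.95041227e-04
  1.09862897e+00 -1.11137029e+00] 11.15 [-1.92654568  2.84781901  8.54123338] [ 0.52998569  0.52949551 -0.08950438] 55.11513504000637
```

The force now rises steeply (0.2 mm for 3 N), which is the home stop. One last small press.

```bash
python3 -m creep '[{"tx":0,"ty":0.0025,"tz":0,"turn":0,"fingers":48},{"tx":0,"ty":0.0025,"tz":0,"turn":0,"fingers":48},{"tx":0,"ty":0.0025,"tz":0,"turn":0,"fingers":48}]' 30; python3 go.py 533 -248.6 88
python3 - <<'E'
from cell import optics,monitor
import cv2, numpy as np
c=optics.camera("scene"); f=c["frame"][:,:,::-1][220:280,220:300]
cv2.imwrite("pics/scene5.png",cv2.resize(f,(800,600),interpolation=cv2.INTER_CUBIC))
E
```

```text
clock: 11.45
eef_pos: [533.7, -248.2, 80.5]
eef_rot: [-1.571, -0.001, -0.956]
wrist_force: [-2.0, 3.8, 8.7]
finger_gap: 55.6
tx -0.0002 ty -0.0373 tz -0.0041 [ 533.70029589 -248.15538004   80.53688706] [-1.57145980e+00 -5.85081699e-04 -9.56097585e-01] [-4.97065256e-01  5.11096126e-01  1.53203458e+00 -9.59151111e-04
  1.09823160e+00 -1.11132732e+00] 11.45 [-2.01525388  3.77596737  8.71763522] [ 0.62889715  0.63250248 -0.05115108] 55.58630784009436
```

View pics/scene5.png

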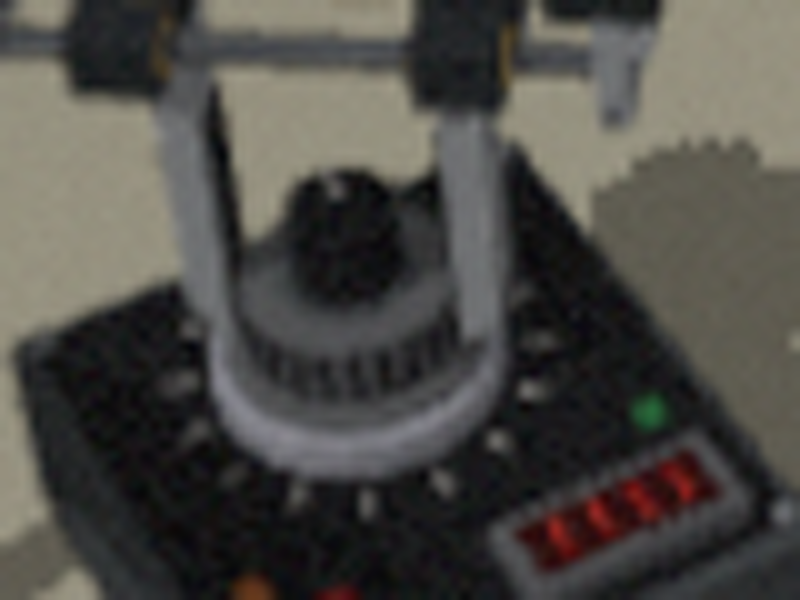

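The band is hidden and the ring is home. I release in place, then lift straight up.

```bash
python3 -m creep '[{"tx":0,"ty":0,"tz":0,"turn":0,"fingers":60},{"tx":0,"ty":0,"tz":0,"turn":0,"fingers":75},{"tx":0,"ty":0,"tz":0,"turn":0,"fingers":94},{"tx":0,"ty":0,"tz":0,"turn":0,"fingers":94},{"tx":0,"ty":0,"tz":0,"turn":0,"fingers":94},{"tx":0,"ty":0,"tz":0,"turn":0,"fingers":94}]'
```

```text
clock: 12.1
eef_pos: [533.7, -248.2, 80.4]
eef_rot: [-1.572, -0.0, -0.956]
wrist_force: [0.7, -0.3, 1.1]
finger_gap: 93.2
```

```bash
python3 -m creep '[{"tx":0,"ty":-0.03,"tz":0,"turn":0,"fingers":94},{"tx":0,"ty":-0.09,"tz":0,"turn":0,"fingers":94},{"tx":0,"ty":-0.18,"tz":0,"turn":0,"fingers":94},{"tx":0,"ty":-0.30,"tz":0,"turn":0,"fingers":94},{"tx":0,"ty":-0.45,"tz":0,"turn":0,"fingers":94},{"tx":0,"ty":-0.58,"tz":0,"turn":0,"fingers":94},{"tx":0,"ty":-0.65,"tz":0,"turn":0,"fingers":94},{"tx":0,"ty":-0.65,"tz":0,"turn":0,"fingers":94},{"tx":0,"ty":-0.65,"tz":0,"turn":0,"fingers":94}]'
python3 - <<'E'
from cell import optics,monitor
import cv2, numpy as np
from h import *
c=optics.camera("scene"); f=c["frame"][:,:,::-1]
r=lambda im:cv2.resize(im,(400,300),interpolation=cv2.INTER_CUBIC)
s=cv2.imread("pics/scene0.png")
cv2.imwrite("pics/scene6.png",cv2.vconcat([cv2.hconcat([r(s[225:285,216:296]),r(f[225:285,216:296])]),cv2.hconcat([r(s[230:254,238:270]),r(f[230:254,238:270])])]))
S0=dict(np.load("scene0.npz"))
for d in(S0,c):
    P,u,v=cloud(d); m=(np.hypot(P[:,0]-537,P[:,1]+251)<26)&(P[:,2]>90)&(P[:,2]<110)&(np.hypot(P[:,0]-537,P[:,1]+251)>17)
    print(m.sum(),np.median(P[m][:,2]))
    for n,(x,y) in {}.items(): pass
print(np.abs(S0["range_z"]-c["range_z"])[150:210,300:360].mean())
E
```

```text
clock: 13.0
eef_pos: [533.4, -247.9, 209.6]
eef_rot: [-1.572, 0.0, -0.956]
wrist_force: [0.6, 0.1, -0.6]
finger_gap: 94.0
150 102.17452714190273
119 95.78732808554821
12.405468
```

View pics/scene6.png

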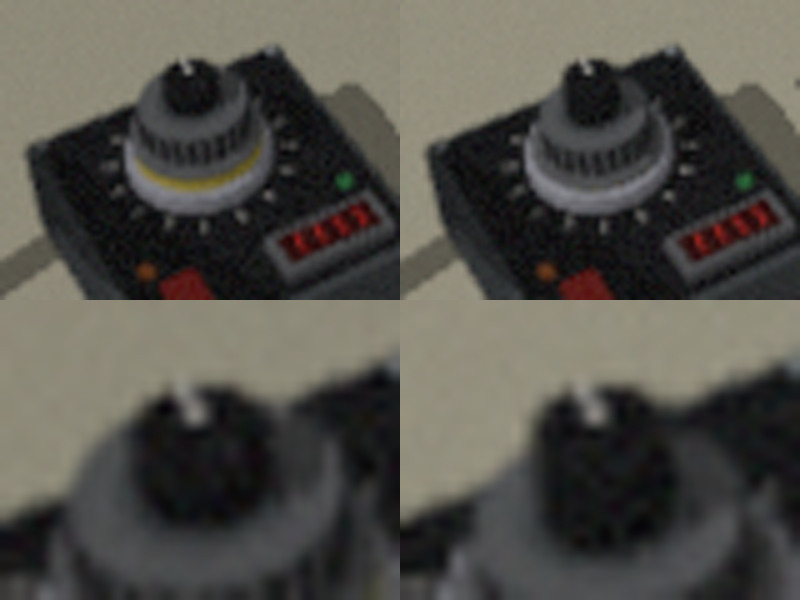

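The band is gone and the mark has the same direction. The ring-top drop is the one thing worth a finer measurement, so I average a few frames and compare with console_b.

Run:
```python
from cell import optics
from h import *
S0=dict(np.load("scene0.npz"))
L=[optics.camera("scene") for _ in range(6)]
f=np.mean([c["frame"].astype(float) for c in L],0).astype(np.uint8)[:,:,::-1]
r=lambda im:cv2.resize(im,(400,600),interpolation=cv2.INTER_CUBIC)
cv2.imwrite("pics/scene7.png",cv2.hconcat([r(f[225:273,238:270]),r(f[155:195,311:338])]))
d=dict(L[0]); d["range_z"]=np.median([c["range_z"] for c in L],0)
def st(d,cx,cy):
    P,u,v=cloud(d); rr=np.hypot(P[:,0]-cx,P[:,1]-cy)
    m=(rr>16)&(rr<25)&(P[:,2]>88)&(P[:,2]<110)
    k=(rr<10)&(P[:,2]>112); return m.sum(),np.median(P[m][:,2]).round(2),P[m][:,2].mean().round(2),np.median(P[k][:,2]).round(2)
print("a before",st(S0,535.5,-250),"after",st(d,535.5,-250))
P,u,v=cloud(d); m=(P[:,2]>114)&(P[:,2]<126)&(u>315)&(u<335)&(v>155)&(v<175); b=P[m].mean(0);print(b)
print("b",st(d,b[0],b[1]))
```

```text
a before (np.int64(102), np.float64(102.77), np.float64(102.36), np.float64(119.34)) after (np.int64(103), np.float64(95.97), np.float64(95.96), np.float64(514.51))
[459.76564838 153.14053171 118.21473042]
b (np.int64(62), np.float64(95.47), np.float64(94.44), np.float64(118.72))
```

View pics/scene7.png

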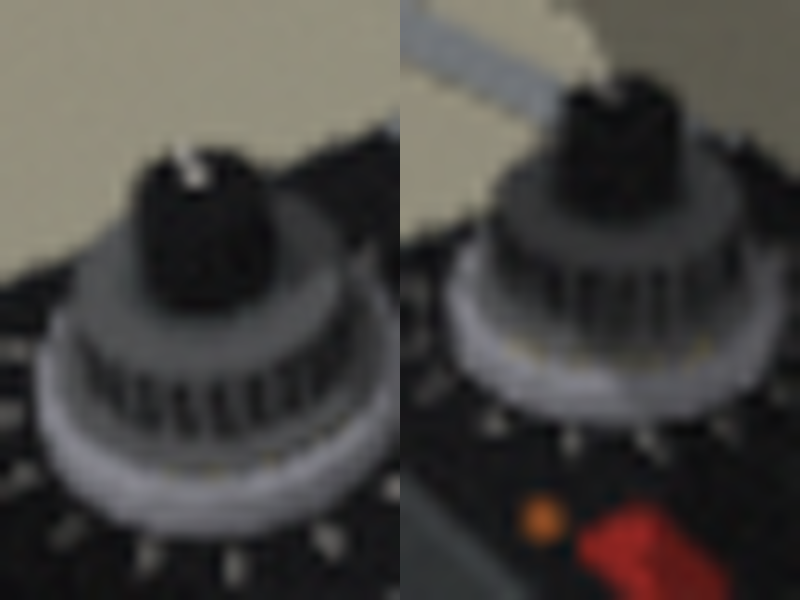

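The ring top dropped by about 6.8 mm and looks the same as the locked ring on console_b (the same faint trace of band there). I'm handing it in.

```bash
python3 -c "
from cell import manip; print(manip.sign_off())"
```

```text
the job is handed in; nothing more can be done
None
```

The ring on console_a is locked home, the gripper is released and about 105 mm clear above it, and the job was handed in at about 13 s. Hand-in gave no verdict.

I gripped the outer ring and turned it clockwise while pressing with 3–6.5 N. After about 0.6–0.7 rad of turning, the force dropped and the ring began to sink, so the key had found the keyway. I then pushed it down until the force rose steeply at the home stop. The highest press I read was 8.7 N, against the 25 N limit; force was only read at the end of each move.

- **Ring down:** the depth images show its top about 6.8 mm lower than at the start. The yellow band is hidden, and it looks the same as console_b's locked ring, including the same faint trace of yellow.
- **Inner knob:** its white mark looks unchanged in before-and-after crops. I compared it by eye and did not measure the angle.
- **Other box and bench items:** no unexpected contact force appeared on the way, but I did not measure their positions again afterwards.
- **Checks that disagreed:** the two cameras placed the ring's axis 3–4 mm apart, so I used a value between them; a small side load of 3–4 N remained while gripping. One depth comparison over console_b's area came out large (12 mm average); the gripper and arm were in a different place by then, and I did not look further. My last depth reading of the knob's top was also invalid, because it caught the arm above.

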